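# Turn a cemented heel lift and set it on the shoe

### The job

A heel lift is drying cement side up in the aluminium tray. Pick it up and lay it, still cement side up, in the middle of the low end of the turning board, square on, with its straight edge close up to the step, and let go; then take the flat-bladed lifter, slide its blade under the lift's rounded edge and tip the lift over the step so that it lies wear side up on the raised block. Stand the lifter back on the bench on its blade, take the heel lift again and set it centred on the heel of the upturned shoe, wear side up and straight edge towards the toe, leaving the other things on the bench alone.

Things in the scene. Friction and masses are not known exactly. Their poses are not given: they have to be found in the camera images.
- heel_lift: Black D-shaped rubber 64 long (x), 52 wide (y), 13 thick, ~50 g. Straight edge at x 32, round back (radius 26) at x -32. Full-size layer z 7 to 13, its +z face the dull brown cement face; grooved wear layer z 0 to 7, set back 8 (14 at the back), so lying wear side down its rim overhangs a gap 7 high, 8 to 14 deep. Origin: centre of wear face; +z to cement face (up at start). Pick across width.
- lift_center (a point): Point at mid-thickness in the middle of the heel lift's outline (0, 0, 6.5 mm in its frame).
- lift_breast (a point): Point at mid-thickness in the middle of the heel lift's straight edge (32, 0, 6.5 mm in its frame).
- tray: Fixed shallow aluminium tray 200 (x) by 160 (y), walls 16 high and 4 thick, inner floor about 4 above the bench. Origin: centre of its underside.
- turning_board: Fixed plywood board 195 by 100, 6 thick; low end x -110 to 0, surface at z 6. On it a raised block, x 0 to 85, 38 wide (y -19 to 19), top at z 18. Origin: under the foot of the step, on the centreline; +x from low end to block. The step is the block's face at x 0, 12 high.
- lifter: Loose lifter, ~110 g, standing on its blade: steel blade 90 long, 40 wide, 2.5 thick (x -18 to 72, front edge at x 72), upright wooden grip on it 36 long (x -18 to 18), 16 wide (y), top at z 48. Origin: underside of the blade below the grip's middle; +x along the blade to its front edge, z up. Take the grip across its 16 mm width.
- shoe: Fixed dark shoe upside down on an iron stand, toe to +x. Origin: on the bench under the heel's middle. Heel top flat, at z 160, D-shaped 58 long by 46 wide (3 smaller all round than the heel lift), round at -x, straight edge at x 29 facing the toe. The sole forward of x 105 is about level with the heel's top.
- heel_top (a point): Centre of the flat top of the upturned heel, z 160 in the shoe's frame: the centre of the lift's cement face belongs here.
- heel_breast (a point): Point on the plane of the heel's top, 32 mm from heel_top towards the toe: the middle of the lift's straight edge belongs above it.
- cement_tin: Bystander: steel tin, 64 diameter, 75 high. Origin: centre of its underside.
- shoe_brush: Bystander: wooden shoe brush 55 by 150 by 42. Origin: centre of its underside.
- hammer: Bystander: hammer lying on the bench.
Things that resemble listed ones, but are neither listed nor needed, are in the scene too. Leave any red look-alike of the lifter alone.

How it is judged (in metres and radians):
On the way, in this order (a step that is already met when the one before it is completed fails the run):
1. the heel lift lies released, cement side up, on the board's low end, straight edge within 15 mm of the step, within 25 mm of the centreline and 17 degrees of square (angle between heel_lift's own z axis and vertical below 0.12 rad and x of lift_breast in the frame of turning_board between -0.015 and 0.004 m and x of lift_center in the frame of turning_board below -0.026 m and z of lift_center in the frame of turning_board below 0.016 m and contact force between the fingers and heel_lift below 0.05 N and y of lift_center in the frame of turning_board between -0.025 and 0.025 m and angle between the x axis of heel_lift and the x axis of turning_board, either way round below 0.3 rad), for 0.2 s.
2. the lifter, and not the fingers, holds the heel lift tipped up by more than 35 degrees (angle between heel_lift's own z axis and vertical between 0.61 and 1.9 rad and contact force between lifter and heel_lift above 0.02 N and contact force between the fingers and heel_lift below 0.05 N), for 0.1 s.
3. the heel lift lies turned over, wear side up, on the raised block, not touched by the fingers (angle between heel_lift's own z axis and vertical above 3 rad and x of lift_center in the frame of turning_board between 0 and 0.085 m and z of lift_center in the frame of turning_board between 0.02 and 0.029 m and linear speed of heel_lift below 0.03 m/s and contact force between the fingers and heel_lift below 0.05 N), for 0.2 s.
At the end, for the whole second after the job is handed in: The heel lift rests flat on the upturned heel, wear side up, its centre within 8 mm of the heel's centre and the middle of its straight edge within 11 mm of where it belongs on the toe side; the lifter stands at rest flat on its blade on the bench (angle between heel_lift's own z axis and vertical above 3.04 rad and horizontal distance between lift_center and heel_top below 0.008 m and horizontal distance between lift_breast and heel_breast below 0.011 m and z of lift_center in the frame of shoe between 0.1635 and 0.1695 m and linear speed of each of heel_lift, lifter below 0.01 m/s and angle between lifter's own z axis and vertical below 0.06 rad and height (world z) of lifter between -0.004 and 0.004 m); the robot touches nothing.
It fails at once if the cement tin, brush or hammer is shifted by more than 25 mm (distance of any of cement_tin, shoe_brush, hammer from where it was at the start of the episode above 0.025 m).
It fails at once if the heel lift or the lifter falls off the bench (height (world z) of any of heel_lift, lifter below -0.03 m).
It also fails if it takes over 72 s, if anything falls off the work surface, if the arm or the gripper's body presses on something with over 40 N, if the wrist force passes 120 N, or if a joint passes its speed limit or range.

### The arm

A 6-joint arm with a two-finger parallel gripper is mounted at the origin on the work surface. World frame = base frame: x ahead of the robot, y to its left, z up, the work surface at z = 0. Lengths are in mm, angles in rad, forces in N, time in s.
With the tool pointing down it reaches from about 350 to 775 mm from the base axis. Payload 7.3 kg.
Tool frame: the origin (TCP) lies on the centre line of the jaws, within the pads' length; the fingertips stand 17 mm ahead of it and the grasp point (between the pads) lies 2 mm behind it; z points along the fingers, y is the line along which they close (so a half turn about z gives the same grasp; the last joint's range is limited). The gripper opens to 92 mm and grips with 3 to 60 N. Pads are 19 mm wide; open, the fingers measure 130 mm over their backs; the gripper's body (75 mm by 190 mm) begins 47 mm behind the grasp point.
Start: joints at [-1.302, 0.342, 1.524, -0, 1.275, -0.146], TCP at [211.602, -480.487, 243.741] pointing down, gripper open.
Joint ranges: [-2.53, 2.53], [-0.77, 2.02], [0.04, 2.7], [-1, 4.14], [0.28, 2.66], [-3.11, 3.11]. Speed limits (rad/s): [2.57, 2.57, 3.14, 3.14, 3.14, 3.14].

### API

Orientations are given as [roll, pitch, yaw] about the fixed x, y, z axes, in that order (R = Rz(yaw) Ry(pitch) Rx(roll)).
In Python, from plant import bot gives the robot as it stands. The module is installed in compiled form; this text tells all that it offers.
- The arm moves only by the shell command python3 -m pendant 'ROWS'. ROWS is JSON, a list of rows, each a list of 3 entries, a list of its own where there are three numbers: the shift along the world's x, y, z as a fraction of full scale, then the turn, a rotation vector about the world's x, y, z as a fraction of full scale, then the opening, from -1 (shut) to 1 (fully open), so that 0 is half open. In form: [[[tx, ty, tz], [rx, ry, rz], claw], ...]. A call has exactly 10 rows; each row shifts and turns the commanded pose from where the row before left it; what a row does not reach is not made up. Full scale, the value 1, is 30 mm for a shift and 0.12 rad for a turn. A row lasts 1/12 s, in which the tool goes at most 41.7 mm and 7.16 degrees, less where a joint would pass 70% of its speed; a pose out of reach is approached as far as the arm can. A call with a number of a shift or a turn outside -1 to 1 is refused whole. A call with a gripper value outside its range is refused whole. The fingers move at their own pace and stop on an object; the grip force is fixed at half the most. Time passes only in rows, so rows that do not move let the fingers close, or fill a call up. It gives the time, the measured TCP pose, the force, the opening and the grip force at its end, in the units of the state.
- bot.get_obs(): the state, without advancing time (a new reading comes with each control period).
- bot.capture(name): name is "side" or "top" or "wrist"; returns the picture (480x640x3 uint8, blue, green, red); there is no depth.
- bot.camera_params(name): a dict with "fovy" (degrees; the focal length in pixels is half the picture's height over the tangent of half this angle, whatever the lens; pixels are square), "cx", "cy" (the principal point, pixels), "distortion" ([k1, k2, p1, p2, k3] as OpenCV has them; the pictures are not rectified), "camera_from_world" (4x4, takes a point from world to camera coordinates). Camera axes: x right, y down, z forward; pixel columns grow to the right and rows downward; lengths in mm; the calibration is good to about 2 mm. A picture is of the moment at which its call begins: read the wrist's pose just before it. camera_params takes no time and is no camera call; for the wrist camera it gives the pose at the moment of the call.
- bot.close_job(): hands the job in; it is judged then, once.
The state is a dict: "time": time; "joint_positions": joint angles; "dq": joint speeds; "tau": joint torques, N m; "tool_pos": TCP position; "tcp_rot": TCP orientation; "contact_force": force on the tool from outside, world axes, zero at the start; "moment": the same for the moment, N m; "grip_width": finger opening in mm; "finger_force": force on a finger pad.
Only numpy, scipy, OpenCV 4.12 (cv2) and the standard library are available. Lean on these libraries where they do the work, as an engineer would, in place of code of your own. Each camera call takes 0.05 s, during which the arm holds its last target. There are 200 camera calls.

## Working session

There is one attempt and no reset: what is moved stays moved. The work goes in short steps, Python scripts to look and compute and a shell command to move; the robot and the scene stay as the last step left them, time stands still between calls to the robot, and variables do not carry over. Pictures are saved under pics/ and viewed, at most 10 in all, crops included, and the job is handed in when it is done.

```bash
mkdir -p pics
cat > h.py <<'E'
import numpy as np, cv2
from plant import bot
def cam(n):
    p=bot.camera_params(n); f=240/np.tan(np.radians(p['fovy'])/2)
    K=np.array([[f,0,p['cx']],[0,f,p['cy']],[0,0,1]]); return K,np.array(p['distortion'],float),np.array(p['camera_from_world'])
def ray(c,uv,z):
    K,d,T=c; q=cv2.undistortPoints(np.array(uv,float).reshape(-1,1,2),K,d).reshape(-1,2)
    R=T[:3,:3]; o=-R.T@T[:3,3]; v=np.c_[q,np.ones(len(q))]@R
    return o+v*((z-o[2])/v[:,2])[:,None]
def proj(c,P):
    K,d,T=c; P=np.array(P,float).reshape(-1,3); X=P@T[:3,:3].T+T[:3,3]
    return cv2.projectPoints(X,np.zeros(3),np.zeros(3),K,d)[0].reshape(-1,2)
E
python3 - <<'E'
from h import *
np.set_printoptions(precision=2,suppress=True)
o=bot.get_obs(); print({k:o[k] for k in('time','tool_pos','tcp_rot','contact_force','grip_width')})
for n in('top','side'):
    cv2.imwrite(f'pics/{n}0.png',bot.capture(n)); c=cam(n); print(n,c[0][0,0],-c[2][:3,:3].T@c[2][:3,3],c[2][2,:3])
E
```

```text
{'time': 0.0, 'tool_pos': array([ 211.5 , -480.1 ,  243.04]), 'tcp_rot': array([-3.14, -0.  ,  0.41]), 'contact_force': array([-0.51,  0.03, -0.38]), 'grip_width': 91.60689924427533}
top 581.1437268231125 [ 363.73   62.5  1730.75] [ 0.11 -0.   -0.99]
side 495.6282599784763 [141.87 921.86 744.32] [ 0.36 -0.75 -0.55]
```

View pics/top0.png

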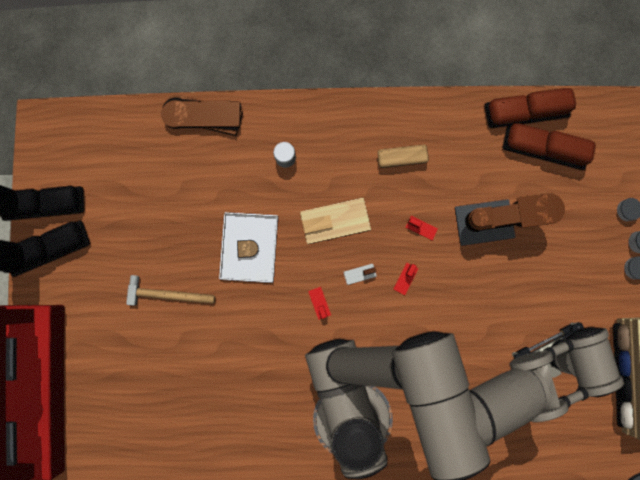

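View pics/side0.png

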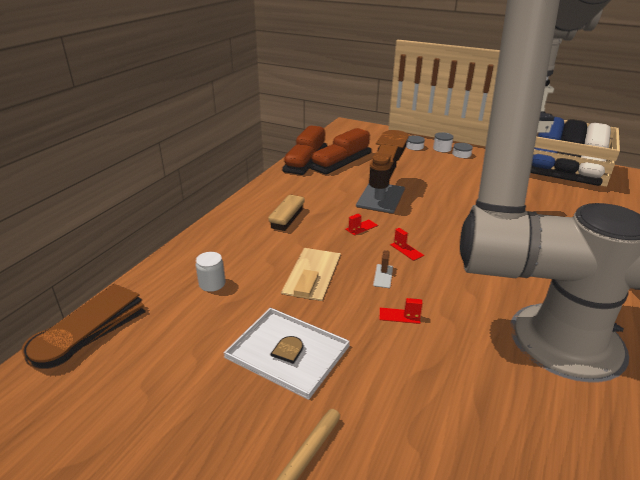

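The top view shows the lift at (247,249) in the tray and the board at (336,221), with its block at the left end, about (318,224). There are four lifter-like tools: grey with a brown grip at (360,274), and red ones at (422,228), (405,278) and (319,303). The grey steel and wood one fits the description, and the red ones are look-alikes. The shoe's heel is at (482,217) with its toe to the right; the brown object at (200,115) lies flat and is not on a stand. I'll enlarge these to confirm.

Run:
```python
from h import *
t=cv2.imread('pics/top0.png')
def cr(x,y,w,h,s): return cv2.resize(t[y:y+h,x:x+w],None,fx=s,fy=s,interpolation=cv2.INTER_CUBIC)
a=np.hstack([cr(215,205,66,50*66//66+33,6)[:498],cr(338,255,40,40,10)[:400].copy() if 0 else cv2.copyMakeBorder(cr(338,255,40,40,10),0,98,0,0,cv2.BORDER_CONSTANT)])
cv2.imwrite('pics/crop1.png',a); print(a.shape)
b=np.vstack([cr(296,192,80,56,7)[:300], cr(450,185,120,64,560/120)]) if 0 else np.hstack([cr(296,195,80,50,5),cr(452,190,80,50,5)])
cv2.imwrite('pics/crop2.png',b); print(b.shape)
```

```text
(498, 796, 3)
(250, 800, 3)
```

View pics/crop1.png

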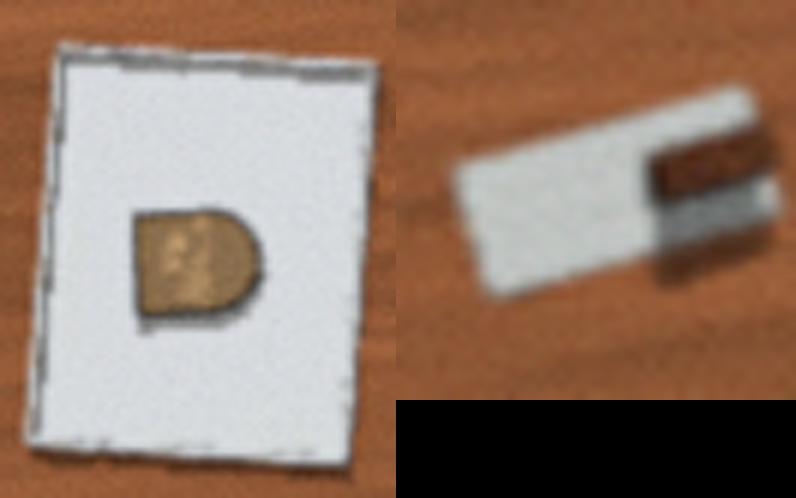

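View pics/crop2.png

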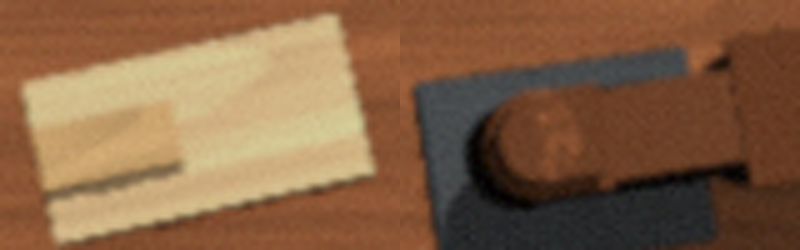

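Confirmed: the grey lifter has its grip at about (369,271) and its blade front to the left. The lift's straight edge faces left (+y), and the block is at the board's left end. The shoe's heel is round on the left and its toe is to the right (-y).

```bash
cat > top.py <<'E'
from h import *
np.set_printoptions(precision=1,suppress=True)
t=cv2.imread('pics/top0.png'); c=cam('top'); hsv=cv2.cvtColor(t,cv2.COLOR_BGR2HSV)
def big(m,x,y,w,h):
    z=np.zeros(m.shape,np.uint8); z[y:y+h,x:x+w]=m[y:y+h,x:x+w]*255
    return max(cv2.findContours(z,0,1)[0],key=cv2.contourArea)
def rect(ct,z,name):
    P=ray(c,ct.reshape(-1,2),z)[:,:2]; r=cv2.minAreaRect(P.astype(np.float32)); b=cv2.boxPoints(r)
    print(name,'c',np.array(r[0]),'size',np.array(r[1]),'box',b.tolist()); return P
H,S,V=[hsv[...,i].astype(int) for i in range(3)]
rect(big((S>70)|(V<120),228,232,36,36),17,'lift')
rect(big((S<60)&(V>120),340,258,38,30),2.5,'blade')
b,g,r=[t[...,i].astype(int) for i in range(3)]
rect(big((g>125)&(r>150),296,192,80,56),6,'board')
rect(big((S<60)&(V>120),215,205,70,85),16,'tray')
print(ray(c,[[311.5,227.5],[331.5,224]],18))
E
python3 top.py
```

```text
lift c [507.2 296.5] size [52.8 62. ] box [[478.753173828125, 325.5606994628906], [483.0531005859375, 263.7261657714844], [535.7362060546875, 267.3896789550781], [531.436279296875, 329.2242126464844]]
blade c [425.6 -34.5] size [40.7 91.2] box [[394.3870544433594, 4.541559219360352], [417.3326721191406, -83.76288604736328], [456.7514953613281, -73.52002716064453], [433.8058776855469, 14.784416198730469]]
board c [587.8  35.1] size [ 99.7 196.9] box [[519.626953125, 121.82894897460938], [558.1826171875, -71.25531005859375], [655.9805908203125, -51.7266845703125], [617.4249267578125, 141.35757446289062]]
tray c [511.8 294.4] size [161.8 201.2] box [[404.8692932128906, 222.04391479492188], [605.3404541015625, 205.47988891601562], [618.661376953125, 366.6998596191406], [418.190185546875, 383.2638854980469]]
[[565.4 105.3  18. ]
 [574.6  45.7  18. ]]
```

Run:
```python
from h import *
np.set_printoptions(precision=1,suppress=True)
c=cam('top'); print(ray(c,[[482,217],[540,208]],160)); w=cam('wrist'); print(w[0],-w[2][:3,:3].T@w[2][:3,3],w[2][2,:3],bot.get_obs()['tool_pos'])
print(w[2][0,:3])
```

```text
[[ 567.3 -367.1  160. ]
 [ 589.  -532.7  160. ]]
[[335.4   0.  318.5]
 [  0.  335.4 239.5]
 [  0.    0.    1. ]] [ 288.3 -446.3  383.1] [-0.3 -0.1 -1. ] [ 211.5 -480.1  243.1]
[ 0.4 -0.9 -0. ]
```

```bash
python3 -m pendant '[[[1,0.35,0.25],[0,0,1],1],[[1,0.35,0.25],[0,0,1],1],[[1,0.35,0.25],[0,0,1],1],[[1,0.35,0.25],[0,0,1],1],[[1,0.35,0.25],[0,0,1],1],[[1,0.35,0.25],[0,0,1],1],[[1,0.35,0.25],[0,0,1],1],[[1,0.35,0.25],[0,0,1],1],[[1,0.35,0.25],[0,0,1],1],[[1,0.35,0.25],[0,0,1],1]]'
python3 - <<'E'
from h import *
np.set_printoptions(precision=3,suppress=True)
c=cam('wrist'); im=bot.capture('wrist'); cv2.imwrite('pics/w1.png',im); np.savez('w1.npz',*c); print(bot.get_obs()['tool_pos'],bot.get_obs()['tcp_rot'])
E
```

```text
time: 0.93
tool_pos: [512.9, -374.5, 318.7]
tcp_rot: [-3.141, -0.001, 1.621]
contact_force: [0.3, 0.2, -0.3]
grip_width: 92.0
finger_force: 0.0
[ 517.801 -372.051  319.528] [ 3.138 -0.001  1.632]
```

View pics/w1.png

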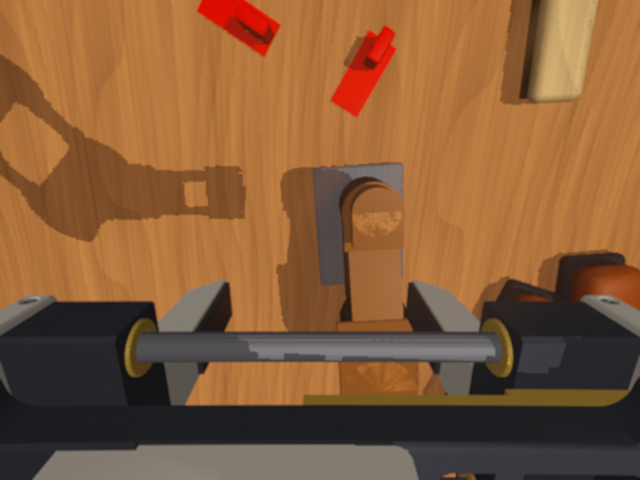

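The wrist view shows the shoe's heel with its round end up. Its top is at about (350..403, 182..247), and the straight edge towards the toe is near row 247.

Run:
```python
import cv2
im=cv2.imread('pics/w1.png'); cv2.imwrite('pics/w1c.png',cv2.resize(im[168:268,328:428],None,fx=6,fy=6,interpolation=cv2.INTER_CUBIC))
for y in range(176,262,4): print(y,[int(v) for v in im[y,376]],end=' ')
print()
for x in range(334,412,3): print(x,[int(v) for v in im[215,x]],end=' ')
```

```text
176 [115, 115, 122] 180 [29, 44, 75] 184 [38, 72, 117] 188 [52, 95, 149] 192 [56, 101, 157] 196 [55, 100, 156] 200 [54, 100, 156] 204 [52, 99, 155] 208 [53, 99, 155] 212 [56, 106, 164] 216 [65, 122, 184] 220 [65, 123, 185] 224 [56, 109, 167] 228 [52, 99, 157] 232 [48, 95, 153] 236 [47, 95, 153] 240 [47, 93, 150] 244 [47, 93, 150] 248 [47, 94, 150] 252 [57, 104, 160] 256 [57, 104, 160] 260 [58, 105, 160] 
334 [72, 71, 79] 337 [72, 73, 79] 340 [62, 63, 72] 343 [27, 58, 100] 346 [29, 60, 101] 349 [28, 57, 96] 352 [46, 93, 149] 355 [56, 111, 174] 358 [53, 106, 166] 361 [59, 114, 175] 364 [50, 99, 155] 367 [56, 107, 167] 370 [65, 122, 183] 373 [62, 117, 177] 376 [68, 126, 188] 379 [66, 120, 182] 382 [63, 118, 177] 385 [63, 116, 176] 388 [66, 119, 179] 391 [51, 99, 155] 394 [59, 110, 169] 397 [72, 127, 188] 400 [75, 130, 190] 403 [57, 104, 160] 406 [65, 118, 180] 409 [63, 118, 179]
```

View pics/w1c.png

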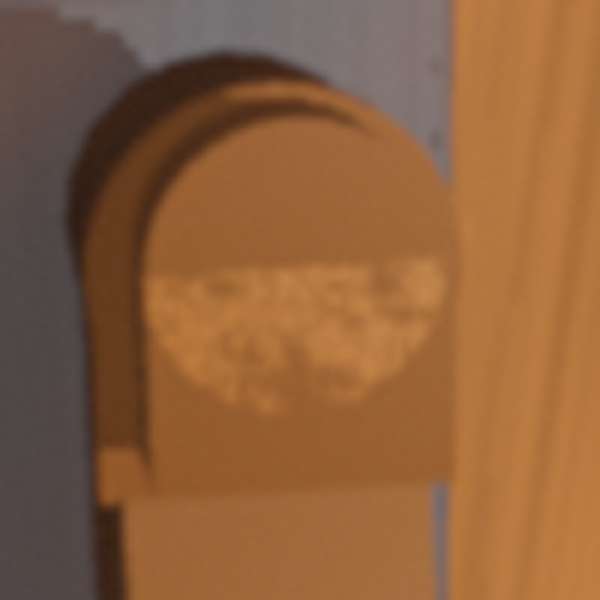

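The crop shows the heel top's outline: left side from (145,260) to (151,490), right side at about x 455, straight edge (150,492) to (452,483), apex (296,115).

Run:
```python
from h import *
np.set_printoptions(precision=1,suppress=True)
z=np.load('w1.npz'); c=(z['arr_0'],z['arr_1'],z['arr_2'])
px=np.array([[150,492],[452,483],[145,270],[456,262],[296,115],[147,350],[456,350]],float)
P=ray(c,px/6+np.array([328,168])-.42,160)[:,:2]; print(P)
e=P[1]-P[0]; print('breastmid',(P[0]+P[1])/2,'w',np.linalg.norm(e),'toe dir deg',np.degrees(np.arctan2(e[1],e[0]))-90, 'apex->breast',(P[0]+P[1])/2-P[4])
m1=(P[2]+P[3])/2; m2=(P[5]+P[6])/2;print(m1,m2,P[3]-P[2])
t=cam('top'); print('top check px',proj(t,[[*((P[0]+P[1])/2),160],[*P[4],160]]))
```

```text
[[ 547.1 -394.7]
 [ 594.3 -390.8]
 [ 543.5 -359.1]
 [ 590.4 -355.6]
 [ 564.  -334.6]
 [ 544.8 -371.7]
 [ 592.2 -369.3]]
breastmid [ 570.7 -392.8] w 47.30389271595064 toe dir deg -85.31683393821402 apex->breast [  6.8 -58.2]
[ 567.  -357.4] [ 568.5 -370.5] [46.9  3.6]
top check px [[491.1 215.6]
 [470.4 218.4]]
```

```bash
python3 -m pendant '[[[0,1,0],[0,0,0.1],1],[[0,1,0],[0,0,0.1],1],[[0,1,0],[0,0,0.1],1],[[0,1,0],[0,0,0],1],[[0,1,0],[0,0,0],1],[[0,1,0],[0,0,0],1],[[0,1,0],[0,0,0],1],[[0,1,0],[0,0,0],1],[[0,0.7,0],[0,0,0],1],[[0,0.3,0],[0,0,0],1]]'
cat >> h.py <<'E'
def wsnap(name):
    c=cam('wrist'); im=bot.capture('wrist'); cv2.imwrite(f'pics/{name}.png',im); np.savez(name+'.npz',*c); return c,im
def contour(m,seed=None):
    cs=[k for k in cv2.findContours(m.astype(np.uint8)*255,0,1)[0]]
    return max(cs,key=cv2.contourArea)
def rect(c,ct,z):
    P=ray(c,ct.reshape(-1,2),z)[:,:2]; r=cv2.minAreaRect(P.astype(np.float32)); b=cv2.boxPoints(r)
    return np.array(r[0]),np.array(r[1]),b
E
python3 - <<'E'
from h import *
np.set_printoptions(precision=1,suppress=True)
o=bot.get_obs(); print(o['tool_pos'],o['tcp_rot'])
c,im=wsnap('w2')
b,g,r=[im[...,i].astype(int) for i in range(3)]; S=cv2.cvtColor(im,cv2.COLOR_BGR2HSV)[...,1]
pb=proj(c,[[588,35,6],[426,-35,2.5],[585,47,18]]); print(pb)
for p in pb: print(im[int(p[1]),int(p[0])], end=' ')
E
```

```text
time: 1.82
tool_pos: [511.2, -102.9, 318.6]
tcp_rot: [-3.141, -0.001, 1.653]
contact_force: [0.3, 0.2, -0.7]
grip_width: 92.0
finger_force: 0.0
[ 511.2 -102.9  318.6] [-3.1 -0.   1.7]
[[388.5  91.8]
 [256.7 139.5]
 [389.5  79.4]]
[132 180 210] [185 186 188] [113 158 188]
```

View pics/w2.png

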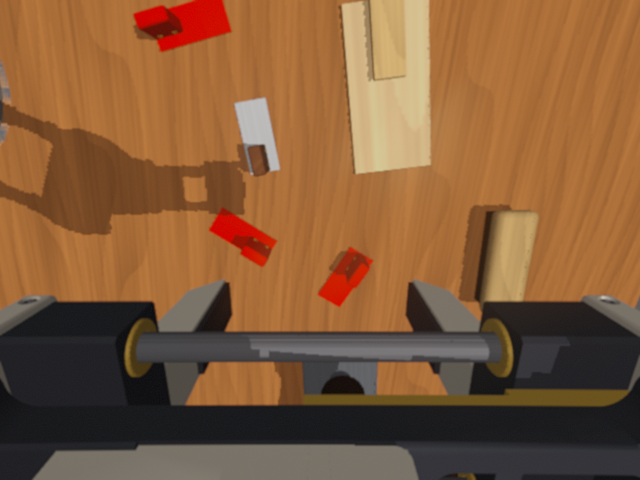

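The wrist view shows the grey lifter at (257,135) with its blade front up and its grip at (258,158). On the board, the block's step edge runs from about (372,80) to (406,76), and the low end comes down to row 172. I'll measure both here with masks.

Run:
```python
from h import *
np.set_printoptions(precision=1,suppress=True)
im=cv2.imread('pics/w2.png'); z=np.load('w2.npz'); c=(z['arr_0'],z['arr_1'],z['arr_2'])
hs=cv2.cvtColor(im,cv2.COLOR_BGR2HSV).astype(int); b,g,r=[im[...,i].astype(int) for i in range(3)]
def sub(m,x0,y0,x1,y1):
    q=np.zeros(m.shape,np.uint8); q[y0:y1,x0:x1]=m[y0:y1,x0:x1]; return q
ct=contour(sub((hs[...,1]<40)&(hs[...,2]>110),225,90,290,185)); P=ray(c,ct.reshape(-1,2),2.5)[:,:2]
print('blade',*rect(c,ct,2.5))
ct=contour(sub((b>85)&(r>160)&(g>130),330,0,440,180)); print('board',*[v for v in rect(c,ct,6)], ct.reshape(-1,2).min(0),ct.reshape(-1,2).max(0))
print('steptop',ray(c,[[372.5,80],[406,76.5]],18))
```

```text
blade [426.6 -31.5] [40.3 89.6] [[396.1   7. ]
 [418.  -79.8]
 [457.  -70. ]
 [435.1  16.9]]
board [588.4  37.2] [100.8 195.3] [[519.9 123.1]
 [558.  -68.5]
 [657.  -48.8]
 [618.8 142.8]] [342   0] [430 174]
steptop [[564.9  44.8  18. ]
 [604.1  51.7  18. ]]
```

```bash
python3 -m pendant '[[[0,1,-0.3],[0,0,0],1],[[0,1,-0.3],[0,0,0],1],[[0,1,-0.3],[0,0,0],1],[[0,1,-0.3],[0,0,0],1],[[0,1,-0.3],[0,0,0],1],[[0,1,-0.3],[0,0,0],1],[[0,1,-0.3],[0,0,0],1],[[0,1,-0.3],[0,0,0],1],[[0,1,-0.3],[0,0,0],1],[[0,1,-0.3],[0,0,0],1]]' >/dev/null
python3 -m pendant '[[[-0.13,1,-0.4],[0,0,0],1],[[0,1,-0.4],[0,0,0],1],[[0,0.8,-0.4],[0,0,0],1],[[0,0.6,-0.4],[0,0,0],1],[[0,0,-0.4],[0,0,0],1],[[0,0,-0.4],[0,0,0],1],[[0,0,-0.4],[0,0,0],1],[[0,0,-0.4],[0,0,0],1],[[0,0,-0.4],[0,0,0],1],[[0,0,0],[0,0,0],1]]'
python3 - <<'E'
from h import *
np.set_printoptions(precision=1,suppress=True)
c,im=wsnap('w3')
hs=cv2.cvtColor(im,cv2.COLOR_BGR2HSV).astype(int)
p=proj(c,[507.2,296.5,17])[0].astype(int); print(p,im[p[1],p[0]])
m=((hs[...,1]>70)|(hs[...,2]<90)).astype(np.uint8)*255
x0,y0=max(p[0]-70,0),max(p[1]-75,0); q=np.zeros_like(m); q[y0:p[1]+75,x0:p[0]+70]=m[y0:p[1]+75,x0:p[0]+70]
ct=contour(q>0); print(ct.reshape(-1,2).min(0),ct.reshape(-1,2).max(0)); print(*rect(c,ct,17))
E
```

```text
time: 3.53
tool_pos: [507.2, 294.8, 117.8]
tcp_rot: [-3.137, 0.002, 1.65]
contact_force: [-0.8, -0.4, -0.2]
grip_width: 91.9
finger_force: 0.0
[317 245] [61 78 95]
[287 198] [356 278]
[508.8 300.8] [50.4 62.9] [[482.3 331.1]
 [484.9 268.3]
 [535.3 270.4]
 [532.6 333.3]]
```

```bash
python3 -m pendant '[[[0,0.1,-0.5],[0,0,-0.17],1],[[0,0,-0.5],[0,0,0],1],[[0,0,-0.5],[0,0,0],1],[[0,0,-0.4],[0,0,0],1],[[0,0,-0.3],[0,0,0],1],[[0,0,-0.3],[0,0,0],1],[[0,0,0],[0,0,0],1],[[0,0,0],[0,0,0],1],[[0,0,0],[0,0,0],1],[[0,0,0],[0,0,0],1]]'; python3 -c "
from h import *
print(bot.get_obs()['tool_pos'],bot.get_obs()['tcp_rot'],bot.get_obs()['time'])"
```

```text
time: 4.42
tool_pos: [508.3, 299.7, 46.6]
tcp_rot: [3.14, -0.001, 1.63]
contact_force: [0.4, 0.7, 0.3]
grip_width: 91.7
finger_force: 0.0
[508.26215025 299.72537142  46.60519369] [ 3.13999306e+00 -5.31397304e-04  1.63040027e+00] 4.4167
```

```bash
python3 -m pendant '[[[0,0,-0.3],[0,0,0],1],[[0,0,-0.3],[0,0,0],1],[[0,0,-0.15],[0,0,0],1],[[0,0,0],[0,0,0],1],[[0,0,0],[0,0,0],-1],[[0,0,0],[0,0,0],-1],[[0,0,0],[0,0,0],-1],[[0,0,0],[0,0,0],-1],[[0,0,0],[0,0,0],-1],[[0,0,0],[0,0,0],-1]]'
```

```text
time: 5.25
tool_pos: [507.7, 299.5, 23.4]
tcp_rot: [3.141, -0.0, 1.63]
contact_force: [-0.3, -0.2, -0.9]
grip_width: 56.6
finger_force: 0.0
```

```bash
python3 -m pendant '[[[0,0,0],[0,0,0],-1],[[0,0,0],[0,0,0],-1],[[0,0,0],[0,0,0],-1],[[0,0,0],[0,0,0],-1],[[0,0,0.2],[0,0,0],-1],[[0,0,0.4],[0,0,0],-1],[[0,0,0.4],[0,0,0],-1],[[0,0,0.4],[0,0,0],-1],[[0,0,0.3],[0,0,0],-1],[[0,0,0],[0,0,0],-1]]'
```

```text
time: 6.08
tool_pos: [509.1, 300.2, 77.4]
tcp_rot: [3.137, -0.002, 1.63]
contact_force: [0.7, 0.4, -1.2]
grip_width: 51.5
finger_force: 30.0
```

```bash
python3 -m pendant '[[[0.15,-0.5,0],[0,0,0.1],-1],[[0.3,-1,0],[0,0,0.15],-1],[[0.3,-1,0],[0,0,0.15],-1],[[0.3,-1,0],[0,0,0.15],-1],[[0.3,-1,0],[0,0,0.15],-1],[[0.3,-1,0],[0,0,0.15],-1],[[0.3,-1,0],[0,0,0.15],-1],[[0.3,-1,0],[0,0,0.15],-1],[[0.3,-1,0],[0,0,0],-1],[[0.25,-1,0],[0,0,0],-1]]'
python3 -m pendant '[[[0,-0.14,-0.2],[0,0,0],-1],[[0,0,-0.3],[0,0,0],-1],[[0,0,-0.3],[0,0,0],-1],[[0,0,-0.2],[0,0,0],-1],[[0,0,-0.2],[0,0,0],-1],[[0,0,0],[0,0,0],-1],[[0,0,0],[0,0,0],-1],[[0,0,0],[0,0,0],-1],[[0,0,0],[0,0,0],-1],[[0,0,0],[0,0,0],-1]]'
python3 - <<'E'
from h import *
c,im=wsnap('w4'); o=bot.get_obs(); print(o['tool_pos'],o['tcp_rot'])
print(proj(c,[[585.5,48.5,18],[585.5-18.6,48.5-3.7,18],[593,10,30]]))
E
```

```text
time: 6.92
tool_pos: [592.0, 13.0, 74.2]
tcp_rot: [3.141, 0.0, 1.768]
contact_force: [-0.4, -0.5, -0.5]
grip_width: 51.4
finger_force: 30.0
time: 7.75
tool_pos: [592.0, 10.5, 38.7]
tcp_rot: [3.141, 0.0, 1.769]
contact_force: [1.0, 0.5, -0.4]
grip_width: 51.5
finger_force: 30.0
[591.92737775  10.38699897  38.66089498] [3.14075083e+00 2.38779001e-04 1.76848072e+00]
[[318.10887573 226.52173794]
 [279.89479016 226.4834134 ]
 [317.72113104 308.97620588]]
```

View pics/w4.png

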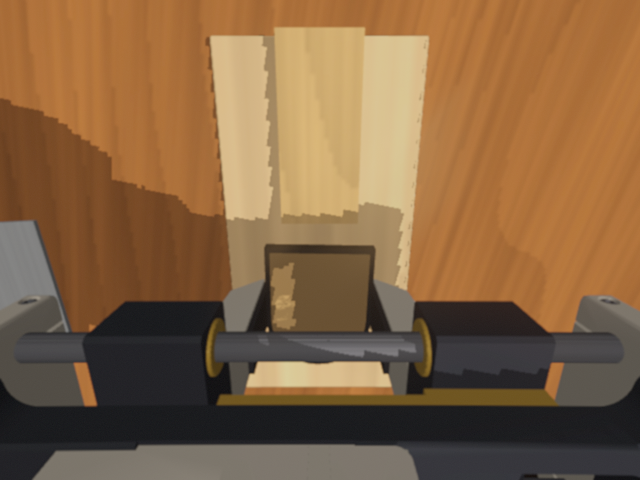

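The held lift is square on: its straight edge is at row 246 (cols 266–375) and the step edge at row 222 (cols 282–358).

Run:
```python
from h import *
np.set_printoptions(precision=1,suppress=True)
z=np.load('w4.npz'); c=(z['arr_0'],z['arr_1'],z['arr_2'])
s=ray(c,[[282,223],[358,221]],18); l=ray(c,[[266,246],[375,246]],32.3); print(s,l)
d=np.array([-.1955,.9807]); n=np.array([-.9807,-.1955]); e=(s-l)[:,:2].mean(0); print('gap along',e@d,'lateral',e@n)
```

```text
[[567.6  46.8  18. ]
 [604.3  55.1  18. ]] [[563.   38.6  32.3]
 [612.2  48.4  32.3]]
gap along 7.657070877787542 lateral 0.1941063778930372
```

```bash
python3 -m pendant '[[[0,0,-0.2],[0,0,0],-1],[[0,0,-0.15],[0,0,0],-1],[[0,0,-0.08],[0,0,0],-1],[[0,0,0],[0,0,0],-1],[[0,0,0],[0,0,0],-1],[[0,0,0],[0,0,0],0.2],[[0,0,0],[0,0,0],0.2],[[0,0,0],[0,0,0],0.2],[[0,0,0],[0,0,0],0.4],[[0,0,0],[0,0,0],0.4]]'
```

```text
time: 8.63
tool_pos: [591.7, 10.3, 25.2]
tcp_rot: [3.142, -0.0, 1.768]
contact_force: [0.6, -0.4, 0.6]
grip_width: 62.5
finger_force: 0.0
```

```bash
python3 -m pendant '[[[0,0,0.3],[0,0,0],0.6],[[0,0,0.5],[0,0,0],0.6],[[0,0,0.8],[0,0,0],0.6],[[0,0,0.8],[0,0,0],0.6],[[-0.88,-0.38,0.2],[0,0,0.07],0.6],[[-0.88,-0.38,0.2],[0,0,0.07],0.6],[[-0.88,-0.38,0],[0,0,0.07],0.6],[[-0.88,-0.38,0],[0,0,0.07],0.6],[[-0.88,-0.38,0],[0,0,0.07],0.6],[[-0.88,-0.38,0],[0,0,0.07],0.6]]' >/dev/null
python3 -m pendant '[[[0,0,0],[0,0,0],0.6],[[0,0,0],[0,0,0],0.6],[[0,0,0],[0,0,0],0.6],[[0,0,0],[0,0,0],0.6],[[0,0,0],[0,0,0],0.6],[[0,0,0],[0,0,0],0.6],[[0,0,0],[0,0,0],0.6],[[0,0,0],[0,0,0],0.6],[[0,0,0],[0,0,0],0.6],[[0,0,0],[0,0,0],0.6]]'
python3 - <<'E'
from h import *
np.set_printoptions(precision=1,suppress=True)
c,im=wsnap('w5'); hs=cv2.cvtColor(im,cv2.COLOR_BGR2HSV).astype(int)
x,y=proj(c,[417,3,2.5])[0].astype(int); print(x,y,im[y,x])
m=(hs[...,1]<50)&(hs[...,2]>90); n,lab=cv2.connectedComponents(m.astype(np.uint8)); ct=contour(lab==lab[y,x]); print(ct.reshape(-1,2).min(0),ct.reshape(-1,2).max(0)); print(*rect(c,ct,2.5))
E
```

```text
time: 10.3
tool_pos: [433.3, -58.0, 109.3]
tcp_rot: [-3.142, -0.0, 1.819]
contact_force: [0.1, -0.3, -0.5]
grip_width: 73.5
finger_force: 0.0
315 161 [195 197 198]
[288 148] [344 265]
[426.3 -31.1] [40.2 89.5] [[395.7   7.2]
 [418.  -79.5]
 [456.9 -69.4]
 [434.6  17.2]]
```

View pics/w5.png

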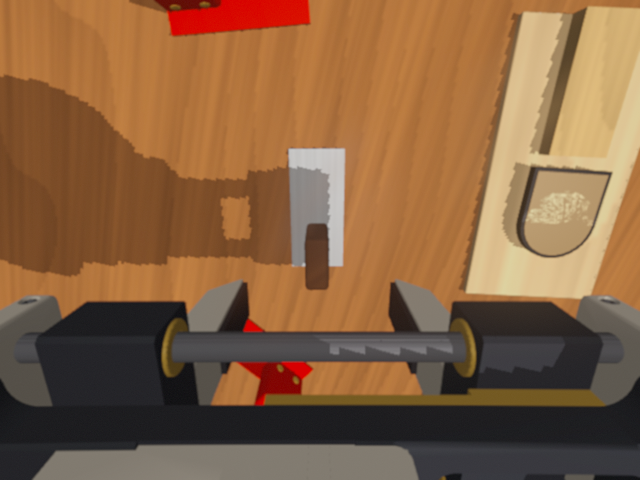

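```bash
python3 -m pendant '[[[0,0,-0.4],[0,0,0],0.3],[[0,0,-0.6],[0,0,0],0.3],[[0,0,-0.6],[0,0,0],0],[[0,0,-0.5],[0,0,0],0],[[0,0,-0.3],[0,0,0],0],[[0,0,-0.2],[0,0,0],0],[[0,0,0],[0,0,0],0],[[0,0,0],[0,0,0],-0.5],[[0,0,0],[0,0,0],-1],[[0,0,0],[0,0,0],-1]]'
python3 -m pendant '[[[0,0,0],[0,0,0],-1],[[0,0,0],[0,0,0],-1],[[0,0,0],[0,0,0],-1],[[0,0,0],[0,0,0],-1],[[0,0,0],[0,0,0],-1],[[0,0,0.1],[0,0,0],-1],[[0,0,0.2],[0,0,0],-1],[[0,0,0.3],[0,0,0],-1],[[0,0,0.4],[0,0,0],-1],[[0,0,0.4],[0,0,0],-1]]'
```

```text
time: 11.18
tool_pos: [433.9, -58.2, 32.0]
tcp_rot: [3.14, 0.001, 1.819]
contact_force: [0.7, 0.2, 0.6]
grip_width: 30.4
finger_force: 0.0
time: 12.02
tool_pos: [433.2, -58.0, 74.3]
tcp_rot: [-3.141, -0.0, 1.819]
contact_force: [0.5, 1.2, -1.2]
grip_width: 16.1
finger_force: 29.9
```

```bash
python3 -m pendant '[[[0.5,-0.15,0],[0,0,-0.05],-1],[[0.9,-0.25,0],[0,0,-0.06],-1],[[1,-0.28,0],[0,0,-0.06],-1],[[1,-0.28,0],[0,0,-0.06],-1],[[1,-0.28,0],[0,0,-0.08],-1],[[1,-0.28,0],[0,0,-0.06],-1],[[0.57,-0.2,0],[0,0,-0.06],-1],[[0.2,-0.03,-0.2],[0,0,0],-1],[[0,0,-0.3],[0,0,0],-1],[[0,0,-0.3],[0,0,0],-1]]'
python3 -m pendant '[[[0,0,-0.1],[0,0,0],-1],[[0,0,0],[0,0,0],-1],[[0,0,0],[0,0,0],-1],[[0,0,0],[0,0,0],-1],[[0,0,0],[0,0,0],-1],[[0,0,0],[0,0,0],-1],[[0,0,0],[0,0,0],-1],[[0,0,0],[0,0,0],-1],[[0,0,0],[0,0,0],-1],[[0,0,0],[0,0,0],-1]]'
python3 - <<'E'
from h import *
np.set_printoptions(precision=1,suppress=True)
c,im=wsnap('w6'); hs=cv2.cvtColor(im,cv2.COLOR_BGR2HSV).astype(int); b=im[...,0].astype(int)
x,y=proj(c,[594,12,19])[0].astype(int); print(x,y,im[y,x])
m=((b<95)).astype(np.uint8); q=np.zeros_like(m); q[y-55:y+60,x-55:x+55]=m[y-55:y+60,x-55:x+55]
ct=contour(q); print(ct.reshape(-1,2).min(0),ct.reshape(-1,2).max(0)); print('lift',*rect(c,ct,19))
s=(hs[...,1]<50)&(hs[...,2]>80); p=proj(c,[604,-45,18]).astype(int)[0]; print(p,im[p[1],p[0]]); n,lab=cv2.connectedComponents(s.astype(np.uint8))
if lab[p[1],p[0]]: ct=contour(lab==lab[p[1],p[0]]); print('blade',ct.reshape(-1,2).min(0),ct.reshape(-1,2).max(0),*rect(c,ct,bot.get_obs()['tool_pos'][2]-29))
print(bot.get_obs()['tool_pos'],bot.get_obs()['tcp_rot'])
E
```

```text
time: 12.85
tool_pos: [617.2, -110.1, 48.4]
tcp_rot: [-3.14, -0.001, 1.768]
contact_force: [-0.1, 0.8, -2.0]
grip_width: 15.9
finger_force: 29.9
time: 13.68
tool_pos: [618.4, -110.6, 46.4]
tcp_rot: [3.141, 0.0, 1.767]
contact_force: [-0.2, 0.3, -1.4]
grip_width: 15.7
finger_force: 29.9
315 30 [ 95 139 172]Traceback (most recent call last):
  File "<stdin>", line 6, in <module>
  File "h.py", line 17, in contour
    return max(cs,key=cv2.contourArea)
ValueError: max() iterable argument is empty
```

Run:
```python
from h import *
np.set_printoptions(precision=1,suppress=True)
im=cv2.imread('pics/w6.png'); z=np.load('w6.npz'); c=(z['arr_0'],z['arr_1'],z['arr_2'])
hs=cv2.cvtColor(im,cv2.COLOR_BGR2HSV).astype(int); b=im[...,0].astype(int)
print([int(v) for v in b[0:150:3,315]]); print([int(v) for v in b[40,240:400:4]])
s=(hs[...,1]<50)&(hs[...,2]>80); p=proj(c,[604,-45,18]).astype(int)[0]; print(p,im[p[1],p[0]]); n,lab=cv2.connectedComponents(s.astype(np.uint8))
ct=contour(lab==lab[p[1],p[0]]); print('blade',ct.reshape(-1,2).min(0),ct.reshape(-1,2).max(0),*rect(c,ct,17.3))
```

```text
[95, 92, 93, 94, 94, 94, 95, 93, 95, 95, 95, 92, 97, 98, 102, 101, 108, 97, 96, 96, 95, 95, 94, 95, 95, 96, 96, 97, 95, 96, 95, 96, 96, 96, 96, 96, 63, 55, 133, 147, 148, 148, 148, 148, 148, 149, 148, 149, 149, 150]
[137, 122, 95, 85, 58, 92, 93, 96, 105, 112, 117, 113, 112, 105, 101, 97, 94, 93, 94, 99, 94, 94, 95, 95, 95, 98, 114, 101, 98, 97, 100, 94, 59, 152, 153, 150, 150, 152, 156, 160]
[313 166] [198 200 202]
blade [264 154] [373 331] [615.1 -87.5] [61.1 99.4] [[ 575.5  -44.7]
 [ 594.9 -142.2]
 [ 654.8 -130.3]
 [ 635.4  -32.8]]
```

Run:
```python
from h import *
np.set_printoptions(precision=1,suppress=True)
z=np.load('w6.npz'); c=(z['arr_0'],z['arr_1'],z['arr_2'])
f=ray(c,[[315,154]],17.2)[0]; r=ray(c,[[315,107.5]],19)[0]; r2=ray(c,[[315,113]],13)[0]
l=ray(c,[[256,40],[368,40]],19).mean(0)
d=np.array([-.1955,.9807]); n=np.array([-.9807,-.1955]); o=np.array([585.9,50.5])
for k in(f,r,r2,l,[618.4,-110.6]): print(k[:2],(k[:2]-o)@d,(k[:2]-o)@n)
```

```text
[603.8 -39.1] -91.3619293594741 -0.01686975712851435
[599.8 -18.5] -70.341927459014 -0.11819197192573938
[600.1 -20.5] -72.41723490151963 -0.0497436901626056
[593.2   8.2] -42.903860139943546 1.0851659794761304
[618.4, -110.6] -164.34452 -0.3777000000000008
```

```bash
python3 -m pendant '[[[0,0,-0.12],[0,0,0],-1],[[0,0,-0.1],[0,0,0],-1],[[-0.033,0.163,0],[0,0,0],-1],[[-0.033,0.163,0],[0,0,0],-1],[[-0.033,0.163,0],[0,0,0],-1],[[-0.033,0.163,0],[0,0,0],-1],[[-0.033,0.163,0],[0,0,0],-1],[[-0.033,0.163,0],[0,0,0],-1],[[-0.033,0.163,0],[0,0,0],-1],[[0,0,0],[0,0,0],-1]]'
python3 - <<'E'
from h import *
np.set_printoptions(precision=1,suppress=True)
c,im=wsnap('w7'); p=bot.get_obs()['tool_pos']; d=np.array([-.1955,.9807]); n=np.array([-.9807,-.1955]); o=np.array([585.9,50.5])
print(p,(p[:2]-o)@d,(p[:2]-o)@n); print([int(v) for v in im[60:170:2,315,0]])
E
```

```text
time: 14.57
tool_pos: [611.3, -75.2, 39.8]
tcp_rot: [-3.142, -0.0, 1.768]
contact_force: [0.0, 0.2, -0.7]
grip_width: 15.9
finger_force: 29.9
[611.4 -75.7  39.8] -128.7729761580048 -0.3525296456625995
[95, 94, 94, 94, 94, 96, 110, 112, 112, 117, 115, 115, 113, 113, 109, 111, 110, 107, 110, 113, 119, 119, 119, 118, 114, 118, 119, 114, 106, 103, 108, 113, 105, 96, 95, 94, 92, 93, 93, 93, 94, 93, 94, 95, 94, 95, 94, 94, 94, 95, 95, 95, 95, 96, 96]
```

Run:
```python
from h import *
np.set_printoptions(precision=1,suppress=True)
im=cv2.imread('pics/w7.png'); z=np.load('w7.npz'); c=(z['arr_0'],z['arr_1'],z['arr_2'])
print([(y,int(im[y,315,0])) for y in range(160,215,2)]); d=np.array([-.1955,.9807]); o=np.array([585.9,50.5])
col=im[:,315,0].astype(int); y=[k for k in range(150,240) if col[k]<80]; print(y)
if y: k=ray(c,[[315,y[0]-.5]],19)[0][:2]; print((k-o)@d)
```

```text
[(160, 95), (162, 95), (164, 95), (166, 96), (168, 96), (170, 98), (172, 98), (174, 99), (176, 101), (178, 101), (180, 85), (182, 75), (184, 112), (186, 186), (188, 190), (190, 190), (192, 189), (194, 189), (196, 189), (198, 189), (200, 190), (202, 190), (204, 190), (206, 190), (208, 190), (210, 190), (212, 190), (214, 191)]
[181, 182, 183]
-66.9952060538194
```

```bash
python3 -m pendant '[[[0,0,0.053],[0.36,0.07,0],-1],[[0,0,0.053],[0.36,0.07,0],-1],[[-0.006,0.031,0.048],[0.21,0.04,0],-1],[[-0.006,0.031,0.048],[0.21,0.04,0],-1],[[-0.009,0.044,-0.035],[0.43,0.085,0],-1],[[-0.009,0.044,-0.035],[0.43,0.085,0],-1],[[-0.015,0.074,-0.048],[0.43,0.085,0],-1],[[-0.015,0.074,-0.048],[0.43,0.085,0],-1],[[0,0,0],[0,0,0],-1],[[0,0,0],[0,0,0],-1]]'
python3 - <<'E'
from h import *
np.set_printoptions(precision=1,suppress=True)
p=bot.get_obs()['tool_pos']; d=np.array([-.1955,.9807]); n=np.array([-.9807,-.1955]); o=np.array([585.9,50.5])
print((p[:2]-o)@d,(p[:2]-o)@n,p[2])
c=cam('side'); im=bot.capture('side'); cv2.imwrite('pics/s1.png',im); u=proj(c,[590,20,20])[0]; print(u)
x,y=u.astype(int); cv2.imwrite('pics/s1c.png',cv2.resize(im[y-60:y+50,x-70:x+70],None,fx=5,fy=5,interpolation=cv2.INTER_CUBIC))
E
```

```text
time: 15.45
tool_pos: [610.9, -70.8, 41.2]
tcp_rot: [3.138, -0.346, 1.766]
contact_force: [0.5, -8.1, 3.0]
grip_width: 16.0
finger_force: 29.9
-123.81487395476182 -0.8484092991868373 41.170596769747746
[313.8 263.2]
```

View pics/s1c.png

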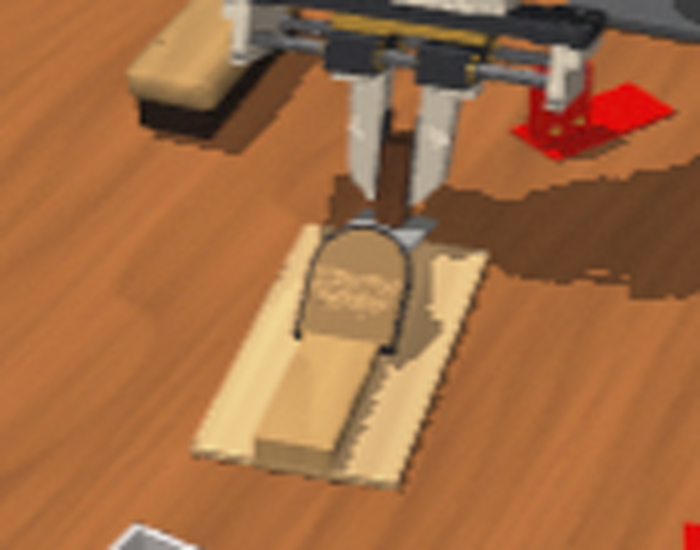

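The side view shows the lift tipped up about 40°. The blade is under its round back, the straight edge is down at the step, and the fingers are clear. I'll carry on over.

```bash
python3 -m pendant '[[[-0.006,0.033,0.055],[0.143,0.028,0],-1],[[-0.006,0.033,0.055],[0.143,0.028,0],-1],[[-0.023,0.118,0.03],[0.214,0.043,0],-1],[[-0.023,0.118,0.03],[0.214,0.043,0],-1],[[-0.027,0.134,0.007],[0.214,0.043,0],-1],[[-0.027,0.134,0.007],[0.214,0.043,0],-1],[[-0.027,0.137,0.037],[0,0,0],-1],[[-0.027,0.137,0.037],[0,0,0],-1],[[-0.028,0.142,0.013],[0,0,0],-1],[[-0.028,0.142,0.013],[0,0,0],-1]]'
python3 - <<'E'
from h import *
np.set_printoptions(precision=1,suppress=True)
p=bot.get_obs()['tool_pos']; d=np.array([-.1955,.9807]); o=np.array([585.9,50.5])
print((p[:2]-o)@d,p[2])
im=bot.capture('side'); cv2.imwrite('pics/s2.png',im)
hs=cv2.cvtColor(im,cv2.COLOR_BGR2HSV).astype(int)[195:310,250:390]
a=cv2.cvtColor(im,cv2.COLOR_BGR2GRAY)[200:290:4,285:345:3]
for r in a: print(''.join(' .:-=+*#%@'[min(9,int(v)//26)] for v in r))
E
```

```text
time: 16.33
tool_pos: [603.0, -32.9, 50.2]
tcp_rot: [3.14, -0.49, 1.768]
contact_force: [-0.4, -2.7, 5.1]
grip_width: 15.7
finger_force: 30.0
-85.10105995310066 50.187814944658534
+****+-===++%#%*****
:-:..::::.*%%%%%%%%*
##==- :==-::::::::-:
##-=:--:::---=++++-:
++==::::::-=+::::.-+
=: :::=+*-:-=:::::-=
:.:-:===+**==****===
 --:====+**==#**+==+
--:=====+*+-=**=====
========*%-::**=====
========#%:::**=====
========:%::-##=====
======+==:::=:::::-:
===+==#-.:::-=+==-::
=+===*:----.=++====:
====**------:=====::
====##------.+=##===
===#%*------:==##-==
==*%##*###=-:==#-===
=+#%##**#**====#====
=#%##**##*-=###-====
*%##***#*+=####-====
####***#*-=###-=====
```

```bash
python3 -m pendant '[[[-0.029,0.147,0],[0,0,0],-1],[[-0.029,0.147,0],[0,0,0],-1],[[-0.029,0.147,0],[0,0,0],-1],[[-0.029,0.147,0],[0,0,0],-1],[[-0.029,0.147,0],[0,0,0],-1],[[-0.029,0.147,0],[0,0,0],-1],[[-0.029,0.147,0],[0,0,0],-1],[[-0.029,0.147,0],[0,0,0],-1],[[0,0,0.1],[0,0,0],-1],[[0,0,0.2],[0,0,0],-1]]'
python3 - <<'E'
from h import *
np.set_printoptions(precision=1,suppress=True)
p=bot.get_obs()['tool_pos']; d=np.array([-.1955,.9807]); o=np.array([585.9,50.5])
print((p[:2]-o)@d,p[2])
im=bot.capture('side'); cv2.imwrite('pics/s3.png',im)
a=cv2.cvtColor(im,cv2.COLOR_BGR2GRAY)[200:300:4,270:350:2]
for r in a: print(''.join(' .:-=+*#%@'[min(9,int(v)//26)] for v in r))
E
```

```text
time: 17.22
tool_pos: [595.5, 2.1, 57.9]
tcp_rot: [-3.141, -0.49, 1.767]
contact_force: [-0.2, -0.5, -0.8]
grip_width: 15.8
finger_force: 30.0
-49.388982292524126 57.92938517556517
=======********+=====*%%%********+*+====
=====+++++***+=--====#*#%%*%*******=====
===+*:::::..:::::::::%%%%%%%%%%%%%#=====
=+***#%#===--. :--=::::::::::::--=+:--==
******%*--::--:::::-=+=-++++=++=-::::.::
===+++=====::::::::::===-.:::::..-=+==+*
-....:--. .-:-:=+--:...-=::::::-==+===-*
=:.......---:-====+**+===+****++====+=-%
====+==---:-======***+===*#**=++========
======++==========***-:===***=+=========
====++============%#*.::.***+===========
+=++==============%%*::::***============
++==========+++==##%*:::=**#============
===========+++==#==+-:::+*==++##*+=====:
==========++===**==--::.:*=+++=====:::::
==============###*****++=-=++=====-:::::
=============#%%+.::.....-=+======::::::
============#%%+.--....:...======:::::::
===========#%%*......::  .===##*-===::::
=========+#%%##..... . . ===+##-========
========+#%%###**=:..::-=====#-=========
=======+######****##**-=======-=========
======+######*****#**-=+####*-==========
+==+++*%####=====+**-=#####*:===========
=+=+++======-==+++===*#####-============
```

```bash
python3 -m pendant '[[[-0.2,-0.3,0.2],[0,0,0],-1],[[-0.5,-0.5,0.2],[0,0,0],-1],[[-0.6,-0.5,0.1],[0,0,0],-1],[[-0.7,-0.3,0],[-0.57,-0.114,0],-1],[[-0.7,-0.2,0],[-0.57,-0.114,0],-1],[[-0.7,-0.2,0],[-0.57,-0.114,0],-1],[[-0.7,0,0],[-0.57,-0.114,0],-1],[[-0.7,0,0],[-0.57,-0.114,0],-1],[[-0.4,0,0],[-0.57,-0.114,0],-1],[[-0.2,0,0],[-0.57,-0.114,0],-1]]'
python3 -m pendant '[[[0,0,0],[0,0,0.4],-1],[[0,0,0],[0,0,0],-1],[[0,0,0],[0,0,0],-1],[[0,0,0],[0,0,0],-1],[[0,0,0],[0,0,0],-1],[[0,0,0],[0,0,0],-1],[[0,0,0],[0,0,0],-1],[[0,0,0],[0,0,0],-1],[[0,0,0],[0,0,0],-1],[[0,0,0],[0,0,0],-1]]'
python3 - <<'E'
from h import *
np.set_printoptions(precision=3,suppress=True)
print(bot.get_obs()['tool_pos'],bot.get_obs()['tcp_rot'])
im=bot.capture('top'); cv2.imwrite('pics/t2.png',im); wsnap('w8')
E
```

```text
time: 18.1
tool_pos: [432.0, -59.0, 74.2]
tcp_rot: [3.14, 0.002, 1.766]
contact_force: [0.7, -0.1, -1.4]
grip_width: 15.7
finger_force: 30.0
time: 18.93
tool_pos: [434.0, -58.3, 73.3]
tcp_rot: [3.14, -0.001, 1.815]
contact_force: [0.1, -0.5, -1.9]
grip_width: 15.8
finger_force: 30.0
[434.036 -58.308  73.275] [ 3.14  -0.001  1.815]
```

```bash
python3 -m pendant '[[[0,0,-0.3],[0,0,0],-1],[[0,0,-0.4],[0,0,0],-1],[[0,0,-0.3],[0,0,0],-1],[[0,0,-0.2],[0,0,0],-1],[[0,0,-0.1],[0,0,0],-1],[[0,0,-0.05],[0,0,0],-1],[[0,0,-0.02],[0,0,0],-1],[[0,0,0],[0,0,0],-1],[[0,0,0],[0,0,0],-1],[[0,0,0],[0,0,0],-1]]'
```

```text
time: 19.87
tool_pos: [434.4, -58.4, 32.5]
tcp_rot: [3.139, -0.001, 1.815]
contact_force: [0.6, -0.6, -1.6]
grip_width: 15.6
finger_force: 30.0
```

```bash
python3 -m pendant '[[[0,0,-0.02],[0,0,0],-1],[[0,0,0],[0,0,0],-1],[[0,0,0],[0,0,0],-0.3],[[0,0,0],[0,0,0],0],[[0,0,0],[0,0,0],0.2],[[0,0,0],[0,0,0],0.3],[[0,0,0],[0,0,0],0.3],[[0,0,0.3],[0,0,0],0.3],[[0,0,0.6],[0,0,0],0.5],[[0,0,0.8],[0,0,0],0.8]]'
python3 -m pendant '[[[0,0,0.7],[0,0,0],1],[[0.3,0.3,0.3],[0,0,0],1],[[0.7,0.4,0],[0,0,0],1],[[0.8,0.5,0],[0,0,-0.2],1],[[0.8,0.5,0],[0,0,-0.2],1],[[0.8,0.5,0],[0,0,0],1],[[0.8,0.5,0],[0,0,0],1],[[0.5,0.3,0],[0,0,0],1],[[0.3,0.2,0],[0,0,0],1],[[0,0,0],[0,0,0],1]]'
python3 - <<'E'
from h import *
np.set_printoptions(precision=1,suppress=True)
p=bot.get_obs()['tool_pos']; d=np.array([-.1955,.9807]); o=np.array([585.9,50.5]); print(p,bot.get_obs()['tcp_rot'])
c,im=wsnap('w9'); u=proj(c,[[581.5,70,31],[585.9,50.5,18]]); print(u)
x,y=u[0].astype(int); a=cv2.cvtColor(im,cv2.COLOR_BGR2GRAY)[max(0,y-60):y+70:4,x-60:x+60:2]
for r in a: print(''.join(' .:-=+*#%@'[min(9,int(v)//26)] for v in r))
# lifter check in top view
t=bot.capture('top'); cv2.imwrite('pics/t3.png',t); tc=cam('top'); hs=cv2.cvtColor(t,cv2.COLOR_BGR2HSV).astype(int)
m=np.zeros((480,640),np.uint8); m[255:292,338:380]=((hs[...,1]<60)&(hs[...,2]>120))[255:292,338:380]
print('blade',*rect(tc,contour(m),2.5))
E
```

```text
time: 20.7
tool_pos: [433.0, -58.0, 82.6]
tcp_rot: [-3.14, -0.003, 1.815]
contact_force: [0.1, -0.0, 0.2]
grip_width: 64.5
finger_force: 0.0
time: 21.53
tool_pos: [585.5, 38.9, 113.0]
tcp_rot: [3.139, -0.001, 1.769]
contact_force: [-0.6, -0.2, -0.0]
grip_width: 91.7
finger_force: 0.0
[585.5  38.9 113. ] [ 3.1 -0.   1.8]
[[319.5 212.9]
 [320.  235.5]]
###*******##*++++****************************###############
###*******###*+++****************************###############
####*******##++++****************************###############
####******##*++++****************************###############
####******###*+++****************************###############
####******###*+++****************************###############
#******++===+++++****************************###############
+++=========++++++======--:::::-----=+******################
*++==========++++===-::::::::---------:-=+**################
+++==========++++=:::::::::::-------::::::-+################
+++==========++=-.:::::::::::----:::::::::::=*##############
+++==========+=:.:::::::::::::::::::::::::::::*#############
+++===========:
[... 658 characters left out ...]
+++========::::::::.........:.::::::::::::::::+###########
+++++========:::::.:---------------------:::::::+###########
+++++========:::::.........:::::::::::::::::::::+###########
+++++========:::.........::::::::::::::::::::::-*###########
++++++=======:..........:::::::::::::::::::::::-*###########
**++++=======:...........::::::::::::::::::::::-*###########
##*+++========+++++++++++++++++++*##########################
########***###########*####***+*###########################*
########**#################################################*
*#######**#################################################*
blade [449.1 -58.8] [11.4 29.9] [[439.8 -45.7]
 [447.4 -74.7]
 [458.4 -71.9]
 [450.9 -42.9]]
```

The wrist picture shows the lift flat and wear side up on the block, round end away from the low end and grooves visible. It spans about cols 284–356 and rows 180–266. I'll measure it with a dark mask.

Run:
```python
from h import *
np.set_printoptions(precision=1,suppress=True)
im=cv2.imread('pics/w9.png'); z=np.load('w9.npz'); c=(z['arr_0'],z['arr_1'],z['arr_2'])
g=cv2.cvtColor(im,cv2.COLOR_BGR2GRAY); m=np.zeros(g.shape,np.uint8); m[150:290,260:375]=(g<92)[150:290,260:375]
m=cv2.morphologyEx(m,cv2.MORPH_OPEN,np.ones((3,3)))
ct=contour(m); C,s,b=rect(c,ct,24); print(ct.reshape(-1,2).min(0),ct.reshape(-1,2).max(0),C,s,b)
e=b[np.argsort(b[:,1])]; v=e[2:].mean(0)-e[:2].mean(0); print('axis deg',np.degrees(np.arctan2(v[1],v[0])))
d=np.array([-.1955,.9807]); o=np.array([585.9,50.5]); print((C-o)@d)
```

```text
[283 179] [354 265] [582.9  60.6] [50.8 62.6] [[551.9  86.3]
 [564.1  24.9]
 [614.   34.9]
 [601.7  96.3]]
axis deg 101.310425
10.503699057769772
```

```bash
python3 -m pendant '[[[-0.09,0.5,-0.2],[0,0,0],1],[[0,0.22,-0.5],[0,0,0],1],[[0,0,-0.6],[0,0,0],1],[[0,0,-0.6],[0,0,0],1],[[0,0,-0.4],[0,0,0],1],[[0,0,-0.3],[0,0,0],1],[[0,0,-0.13],[0,0,0],1],[[0,0,0],[0,0,0],1],[[0,0,0],[0,0,0],0.5],[[0,0,0],[0,0,0],0]]'
python3 -m pendant '[[[0,0,0],[0,0,0],-1],[[0,0,0],[0,0,0],-1],[[0,0,0],[0,0,0],-1],[[0,0,0],[0,0,0],-1],[[0,0,0],[0,0,0],-1],[[0,0,0],[0,0,0],-1],[[0,0,0],[0,0,0],-1],[[0,0,0],[0,0,0],-1],[[0,0,0],[0,0,0],-1],[[0,0,0],[0,0,0],-1]]'
```

```text
time: 22.47
tool_pos: [581.9, 59.1, 31.7]
tcp_rot: [3.139, -0.001, 1.767]
contact_force: [-0.4, -0.6, 0.9]
grip_width: 82.4
finger_force: 0.0
time: 23.3
tool_pos: [581.5, 59.3, 30.9]
tcp_rot: [3.14, -0.001, 1.767]
contact_force: [0.4, 1.0, 2.1]
grip_width: 51.4
finger_force: 30.0
```

```bash
python3 -m pendant '[[[0,0,0.4],[0,0,0],-1],[[0,-0.2,1],[0,0,0],-1],[[0,-0.6,1],[0,0,0],-1],[[0,-1,0.9],[0,0,0],-1],[[0,-1,0.9],[0,0,0],-1],[[0,-1,0.8],[0,0,0],-1],[[0,-1,0.5],[0,0,0],-1],[[0,-1,0],[0,0,0],-1],[[0,-1,0],[0,0,0],-1],[[0,-1,0],[0,0,0],-1]]'
python3 -m pendant '[[[-0.06,-1,0],[0,0,-0.1],-1],[[-0.06,-1,0],[0,0,-0.1],-1],[[-0.06,-1,0],[0,0,-0.1],-1],[[-0.06,-1,0],[0,0,-0.1],-1],[[-0.06,-1,0],[0,0,-0.1],-1],[[-0.06,-0.8,0],[0,0,-0.1],-1],[[-0.06,-0.4,0],[0,0,-0.1],-1],[[-0.05,-0.13,0],[0,0,-0.06],-1],[[0,0,0],[0,0,0],-1],[[0,0,0],[0,0,0],-1]]'
```

```text
time: 24.13
tool_pos: [581.0, -176.1, 197.0]
tcp_rot: [3.139, -0.001, 1.767]
contact_force: [0.6, 0.2, -0.6]
grip_width: 51.5
finger_force: 30.0
time: 24.97
tool_pos: [567.4, -363.3, 195.9]
tcp_rot: [3.14, -0.002, 1.677]
contact_force: [-0.3, 0.3, -0.8]
grip_width: 51.5
finger_force: 30.0
```

```bash
python3 -m pendant '[[[0,0,-0.2],[0,0,0],-1],[[0,0,-0.2],[0,0,0],-1],[[0,0,-0.15],[0,0,0],-1],[[0,0,-0.1],[0,0,0],-1],[[0,0,0],[0,0,0],-1],[[0,0,0],[0,0,0],-1],[[0,0,0],[0,0,0],-1],[[0,0,0],[0,0,0],-1],[[0,0,0],[0,0,0],-1],[[0,0,0],[0,0,0],-1]]'
python3 - <<'E'
from h import *
np.set_printoptions(precision=1,suppress=True)
c,im=wsnap('w10'); p=bot.get_obs()['tool_pos']; print(p)
g=cv2.cvtColor(im,cv2.COLOR_BGR2GRAY); ap=proj(c,[[567.4-3.3,-363.7+31.8,p[2]-7]])[0]; print('expected apex px',ap)
x,y=ap.astype(int); a=g[y-24:y+80:3,x-60:x+64:2]
for r in a: print(''.join(' .:-=+*#%@'[min(9,int(v)//26)] for v in r))
t=bot.capture('top'); cv2.imwrite('pics/t4.png',t);
E
```

```text
time: 25.8
tool_pos: [567.3, -364.7, 176.5]
tcp_rot: [3.14, -0.001, 1.676]
contact_force: [-0.2, -0.3, -1.6]
grip_width: 51.5
finger_force: 30.0
[ 567.3 -364.7  176.4]
expected apex px [316.4 246.3]
----------------:....::......................-==+++=+++++=+++=
--------------:...............................:=+++=+++++=+++=
-------------:.........:::::::::::::...........:=+==++++==+===
------------:......::::::::::::::::::::::.......:====+++==+++=
-----------:....:::::::::::::::::::::---:::::....-===+++==++==
-----------:..:::::::::::::::::::::::::::--::::...===+++==+++=
----------:..:::::::::::.............::::::---:::.:==+++==++==
----------:::::::::::..::::.............:::::---:::-===+==+===
---------:::::::::.::......................:::----::===+======
---------:::::::.:...........................:::---:-+========
--------:::::::................................:-----=====+===
-------:::::::..................................::----========
------:::::::.....................................::---=======
------:::::........................................::--======+
------::::.........
[... 603 characters left out ...]
.....:+
+=:............-++++++--------------------------.............=
+-..............:::::........................................:
=:.............::::::.........................................
-.............:::::::.........................................
..............:::::::.........................................
.........:...::-*****==========================-..............
........::...:::=====:::::::::::::::::::::::::::..............
.........:...::::::::.........................................
.........:...:::::::..........................................
.............::::::::::.......................................
 ............:::======-::::::::::::::------:---:..............
```

```bash
python3 -m pendant '[[[0,0,-0.06],[0,0,0],-1],[[0,0,-0.05],[0,0,0],-1],[[0,0,0],[0,0,0],-1],[[0,0,0],[0,0,0],-1],[[0,0,0],[0,0,0],-1],[[0,0,0],[0,0,0],-1],[[0,0,0],[0,0,0],-1],[[0,0,0],[0,0,0],-1],[[0,0,0],[0,0,0],-1],[[0,0,0],[0,0,0],-1]]'
```

```text
time: 26.73
tool_pos: [567.2, -364.6, 172.9]
tcp_rot: [3.14, -0.001, 1.676]
contact_force: [0.2, -0.5, 0.5]
grip_width: 51.3
finger_force: 30.0
```

```bash
python3 -m pendant '[[[0,0,0],[0,0,0],-0.2],[[0,0,0],[0,0,0],0.2],[[0,0,0],[0,0,0],0.4],[[0,0,0],[0,0,0],0.5],[[0,0,0],[0,0,0],0.5],[[0,0,0],[0,0,0],0.5],[[0,0,0.2],[0,0,0],0.5],[[0,0,0.5],[0,0,0],0.5],[[0,0,0.8],[0,0,0],0.5],[[0,0,0.8],[0,0,0],0.5]]'
python3 -m pendant '[[[0,0,0.8],[0,0,0],0.5],[[0,0,0.3],[0,0,0],0.5],[[0,0,0],[0,0,0],0.5],[[0,0,0],[0,0,0],0.5],[[0,0,0],[0,0,0],0.5],[[0,0,0],[0,0,0],0.5],[[0,0,0],[0,0,0],0.5],[[0,0,0],[0,0,0],0.5],[[0,0,0],[0,0,0],0.5],[[0,0,0],[0,0,0],0.5]]'
python3 - <<'E'
from h import *
np.set_printoptions(precision=1,suppress=True)
c,im=wsnap('w11'); p=bot.get_obs()['tool_pos']; print(p)
g=cv2.cvtColor(im,cv2.COLOR_BGR2GRAY); u=proj(c,[567.4,-363.7,166])[0]; print(u); x,y=u.astype(int)
a=g[y-70:y+80:5,x-70:x+70:2]
for r in a: print(''.join(' .:-=+*#%@'[min(9,int(v)//26)] for v in r))
t=bot.capture('top'); cv2.imwrite('pics/t5.png',t); tc=cam('top'); hs=cv2.cvtColor(t,cv2.COLOR_BGR2HSV).astype(int)
m=np.zeros((480,640),np.uint8); m[255:292,338:380]=((hs[...,1]<60)&(hs[...,2]>120))[255:292,338:380]
print('blade',*rect(tc,contour(m),2.5))
E
```

```text
time: 27.57
tool_pos: [567.0, -364.3, 242.5]
tcp_rot: [3.141, -0.002, 1.676]
contact_force: [0.7, 0.2, 0.3]
grip_width: 68.9
finger_force: 0.0
time: 28.4
tool_pos: [567.2, -364.6, 274.6]
tcp_rot: [3.14, -0.001, 1.676]
contact_force: [0.4, -0.2, 0.5]
grip_width: 69.1
finger_force: 0.0
[ 567.2 -364.6  274.8]
[317.1 243.4]
----=====+===+==+++++=================================++++++++++++++++
------------------------====================================++++++++++
-----------:-----------------===============================++++++++++
-----------:--------------------============================++++++++++
-----------:---:----:------::::::::::::::::-================++++++++++
-----------:---:--------:...:::::::::---::...:-=============++++++++++
--------------:-------:..:::::::::::::.::-==-:..============++++++++++
------------:--------:::::::::::::::...:::::::-=--==========++++++++++
------------:--:----:::::::::::::......:::::::::-===========++++++++++
------------:------::::..::............:::::::::::-=========++++++++++
------------:-----:::.....................:::::::::-========++++++++
[... 744 characters left out ...]
.........::::::::::::=======+++++++++++
:.:-----------:::-:::-============================-========++++++++++=
...-----------:-:-:::-============================-========++++++++++=
...-----------:-:::-:-============================-========++++++++++-
...:----------:::::-:-============================-========++++++++++-
...:------------------=============================++++++++++++++++++:
...:------------------=============================++++++++++++++++++:
.. :------------------=============================+++++++++++=+++++=.
  .------------------==============================++++++++++++++++++-
blade [428.1 -32.7] [40.3 90.7] [[397.4   6.3]
 [419.6 -81.7]
 [458.7 -71.8]
 [436.5  16.2]]
```

Run:
```python
from h import *
np.set_printoptions(precision=1,suppress=True)
im=cv2.imread('pics/w11.png'); z=np.load('w11.npz'); c=(z['arr_0'],z['arr_1'],z['arr_2'])
g=cv2.cvtColor(im,cv2.COLOR_BGR2GRAY).astype(int)
print('col317',[(y,int(g[y,317])) for y in range(270,292)]); print('row265',[(x,int(g[265,x])) for x in list(range(276,292))+list(range(340,360))])
print(proj(c,[[567.4+3.3,-363.7-31.8,166],[567.4-26,-363.7-2.7,166],[567.4+26,-363.7+2.7,166]]))
cv2.imwrite('pics/last.png',cv2.resize(im[165:325,230:400],None,fx=3.5,fy=3.5,interpolation=cv2.INTER_CUBIC))
```

```text
col317 [(270, 46), (271, 44), (272, 43), (273, 45), (274, 46), (275, 43), (276, 42), (277, 43), (278, 47), (279, 50), (280, 68), (281, 97), (282, 111), (283, 115), (284, 115), (285, 114), (286, 114), (287, 114), (288, 114), (289, 115), (290, 115), (291, 114)]
row265 [(276, 78), (277, 78), (278, 78), (279, 78), (280, 79), (281, 79), (282, 78), (283, 75), (284, 73), (285, 65), (286, 52), (287, 38), (288, 36), (289, 36), (290, 37), (291, 36), (340, 61), (341, 61), (342, 60), (343, 58), (344, 57), (345, 59), (346, 59), (347, 60), (348, 60), (349, 61), (350, 76), (351, 102), (352, 116), (353, 120), (354, 120), (355, 120), (356, 119), (357, 119), (358, 118), (359, 118)]
[[317.1 280.9]
 [283.6 243.4]
 [350.6 243.4]]
```

```bash
python3 -c "
from plant import bot
print(bot.close_job())"
```

```text
the job is handed in; nothing more can be done
None
```

The job is handed in with no verdict returned: the heel lift sits wear side up on the upturned heel, straight edge to the toe and within about 1 mm of where the wrist camera placed the heel, and the lifter stands flat on its blade back where it started.

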